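Clear the old call and call the staff on the call unit

ROBOT

A 6-joint arm with a two-finger parallel gripper is mounted at the origin on a cart in front of the work surface, level with it; the furniture and walls round the work are solid. World frame = base frame: x ahead of the robot, y to its left, z up, the work surface at z = 0. Lengths are in m, angles in rad, forces in N, time in s.
With the tool pointing down it reaches from about 0.325 to 0.775 m from the base axis. Payload 9.3 kg.
Tool frame: the origin (TCP) lies midway between the tips of the shut fingers; the grasp point (between the pads) lies 19 mm behind it (grip_point_offset is the z of the grasp point in the tool frame, in m); z points along the fingers, y is the line along which they close (so a half turn about z gives the same grasp; the last joint's range is limited). The gripper opens to 85 mm and grips with 20 to 120 N. Pads are 22 mm wide; open, the fingers measure 114 mm over their backs; the gripper's body (76 mm by 85 mm) begins 54 mm behind the grasp point. The pads swing forward as they close: fully open they stand 13 mm farther back than shut.
Start: joints at [-1.369, 0.259, 0.021, 1.334, 0, 1.418], TCP at [0.191, -0.516, 0.231] pointing down, gripper open.
Joint ranges: [-3.04, 3.04], [-0.91, 1.82], [-1.04, 1.36], [-1.92, 1.95], [-1.52, 1.45], [-3.14, 3.14]. Speed limits (rad/s): [2.22, 2.22, 2.79, 3.14, 3.14, 3.14].

INTERFACE

Orientations are given as a unit quaternion [x, y, z, w].
In Python, from bench import * gives the robot as it stands.
- The arm moves only by the shell command python3 -m jog 'ROWS' [OPENING] [FORCE]. ROWS is JSON, a list that holds one entry, the list of rows, each a list of 6 numbers: the shift along the tool's x, y, z each as a share of 0.6 m, from -1 to 1, then the turn, a rotation vector about the tool's x, y, z each as a share of 45 degrees, from -1 to 1. In form: [[[x, y, z, rx, ry, rz], ...]]. A call has exactly 5 rows; each row shifts and turns the commanded pose from where the row before left it, along the tool's axes as they then stand; what a row does not reach is not made up. A row lasts 1/10 s, in which the tool goes at most 50 mm and 8.59 degrees, less where a joint would pass 70% of its speed; a pose out of reach is approached as far as the arm can. A call with a number of a shift or a turn outside -1 to 1 is refused whole. A call with a gripper value outside its range is refused whole. OPENING is the opening in per cent of the stroke, from 0 (shut) to 100 (fully open), set as the call begins (- or left out, the last holds). The fingers move at their own pace and stop on an object; FORCE is the grip in N (left out, the last holds). Time passes only in rows, so rows that do not move let the fingers close, or fill a call up. It gives the time, the measured TCP pose, the force, the opening and the grip force at its end, in the units of the state.
- observe(): the state, without advancing time (a new reading comes with each control period).
- camera(name): name is "scene" or "top" or "wrist"; returns (picture, depth): 420x560x3 uint8, red, green, blue; 420x560 float32, m along the optical axis (not along the pixel's ray), 0 where there is no reading.
- camera_params(name): a dict with "fx", "fy", "cx", "cy" (pixels), "dist" ([k1, k2, p1, p2, k3] as OpenCV has them; the pictures are not rectified), "T" (4x4, takes a point from camera to world coordinates); the wrist camera has in their place "T_tool_cam" (4x4, takes a point from camera to tool coordinates, whose origin is the TCP and whose axes are the flange's). Camera axes: x right, y down, z forward; pixel columns grow to the right and rows downward; lengths in m; the calibration is good to about 2 mm. A picture is of the moment at which its call begins: read the wrist's pose just before it. camera_params takes no time and is no camera call.
- job_done(): hands the job in; it is judged then, once.
Trained networks look in the newest picture that a camera, given by its name, has taken for a name from the list of things; names that differ only in an ending like _2 or _b are one class to them, and where a whole thing is asked for, a point or a joint stands for the part that bears it (a point fixed in the world has none). Each returns a list of dicts, best first, with "p" (0 to 1); they miss things now and then, are a little off and sometimes report something else, mostly with a low value. They report only what shows in the picture. A call takes as long as a camera call.
- regions_of(camera, label): "pixels" (420x560 bool, what is visible of it) and "position" ([column, row] in pixels, amid what is visible of it).
The state is a dict: "t": time; "joints": joint angles; "qd": joint speeds; "effort": joint torques, N m; "eef_pos": TCP position; "orientation": TCP orientation; "wrist_force": force on the tool from outside, world axes, zero at the start; "ft_torque": the same for the moment, N m; "gripper_width": finger opening in m; "gripper_force": force on a finger pad.
Only numpy, scipy, OpenCV 4.12 (cv2) and the standard library are available. Lean on these libraries where they do the work, as an engineer would, in place of code of your own. Each camera call takes 0.05 s, during which the arm holds its last target. There are 200 camera calls.

TASK

On the call unit (the flat white box with one round key and one bar-shaped key) clear the old call by pressing the round key, then call the staff by pressing the bar key: with the fingertips press each key gently all the way down, keep it down for about half a second and let it come up again before going on. Do not press both keys together, do not lift or shove the unit, and leave its look-alike with two round keys, the tap bell and everything else on the tables alone. Finish with the hand withdrawn and both keys up.

Things in the scene. Friction and masses are not known exactly. Their poses are not given: they have to be found in the camera images.
- call_unit: call unit: flat white box loose on rubber feet, 76 (its x) x 120 (its y) x 28 mm high, 0.35 kg; origin at the centre of its underside, z up. On top a round grey key 28 mm across, 31 mm from the centre toward +y, and a bar key 56 (x) x 24 (y) mm, 31 mm toward -y; both 12 mm proud: tops 40 mm above the table. In any of three places on the two tables, turned up to 40 degrees
- call_unit_round_top (a point): centre of the top face of the call unit's round key (28 mm across); goes down with the key; its axes are those of the call unit
- call_unit_round (a joint): how far the round key is pressed in, m: 0 up, 0.008 fully down; sprung, needs about 1.4 N to start and 5 N when fully down, comes back by itself
- call_unit_bar_top (a point): centre of the top face of the call unit's bar key (56 x 24 mm, long way along the unit's x); goes down with the key; its axes are those of the call unit
- call_unit_bar (a joint): how far the bar key is pressed in, m: 0 up, 0.008 fully down; the same spring as the round key
- lamp_remote: a look-alike to be left alone: lamp remote with the same white 76 x 120 x 28 mm box, but two round grey keys 28 mm across, at its +y and -y ends; loose; origin at the centre of its underside
- lamp_remote_left (a joint): how far the remote's +y key is pressed in, m (0 up, 0.008 fully down)
- lamp_remote_right (a joint): how far the remote's -y key is pressed in, m (0 up, 0.008 fully down)
- tap_bell: a tap bell to be left alone: steel dome on a black foot, 84 mm across, 60 mm high with its plunger; loose; origin at the centre of its underside
- bell_plunger (a joint): how far the bell's plunger is pressed in, m (0 up, 0.005 fully down)
- paint_pot: bystander: small paint pot with a white screw lid, 37 mm across, 41 mm high, loose; origin at the centre of its underside; it stands farther back on the side table
- paint_pot_b: bystander: another such paint pot, 37 mm across, 41 mm high, loose; origin at the centre of its underside; it stands at the robot's side of the white table on the left
- eraser: bystander: eraser, 23 x 50 x 12 mm, lying loose near the front of the side table; origin at the centre of its underside
- glue_stick: bystander: glue stick standing upright near the front right of the side table, 28 mm across, 96 mm high, loose; origin at the centre of its underside

How it is judged:
By the outcome, as a careful person would: the job done as asked, in the order asked, and still so for the second after the job is handed in, with the robot touching nothing.
It also fails if it takes over 40 s, if anything falls off the work surface, if the arm or the gripper's body presses on something with over 40 N, if the wrist force passes 120 N, or if a joint passes its speed limit or range.

## Working session

There is one attempt and no reset: what is moved stays moved. The work goes in short steps, Python scripts to look and compute and a shell command to move; the robot and the scene stay as the last step left them, time stands still between calls to the robot, and variables do not carry over. Pictures are saved under pics/ and viewed, at most 10 in all, crops included, and the job is handed in when it is done.

```bash
mkdir -p pics; ls
cat > h.py <<'E'
from bench import *
import numpy as np, cv2
from scipy.spatial.transform import Rotation as R
def pts(cam,depth,mask,T=None):
    p=camera_params(cam); K=np.array([[p["fx"],0,p["cx"]],[0,p["fy"],p["cy"]],[0,0,1]])
    v,u=np.nonzero(mask&(depth>0)); d=depth[v,u]
    n=cv2.undistortPoints(np.stack([u,v],1).astype(float)[:,None],K,np.array(p["dist"]))[:,0]
    c=np.c_[n*d[:,None],d]; T=np.array(p["T"]) if T is None else T
    return c@T[:3,:3].T+T[:3,3]
def wristT(s):
    T=np.eye(4);T[:3,:3]=R.from_quat(s["orientation"]).as_matrix();T[:3,3]=s["eef_pos"]
    return T@np.array(camera_params("wrist")["T_tool_cam"])
E
python3 - <<'E'
from h import *
s=observe();print(s["eef_pos"],s["orientation"],s["wrist_force"],s["t"])
for c in("top","scene"):
    im,d=camera(c);cv2.imwrite(f"pics/{c}0.png",im[:,:,::-1]);np.save(f"{c}.npy",d)
    for l in("call_unit","lamp_remote","tap_bell","call_unit_round_top","call_unit_bar_top"):
        for r in regions_of(c,l)[:3]:
            P=pts(c,d,r["pixels"]);print(c,l,round(r["p"],2),np.round(r["position"]),r["pixels"].sum(),np.round(np.median(P,0),3) if len(P) else None, np.round(np.ptp(P,axis=0),3) if len(P) else None)
E
```

```text
pics
[ 0.19100148 -0.51547357  0.23068261] [ 9.84307107e-01  1.76462739e-01 -2.11219624e-05 -6.48803450e-04] [0.70076218 0.44293847 0.9680319 ] 0.0
top call_unit 0.68 [394. 190.] 1768 [ 0.504 -0.188  0.028] [0.115 0.133 0.045]
top lamp_remote 0.72 [151. 177.] 1914 [0.528 0.355 0.027] [0.092 0.125 0.05 ]
top tap_bell 0.8 [300. 201.] 1072 [0.477 0.017 0.033] [0.082 0.082 0.068]
top call_unit_round_top 0.33 [393. 190.] 1852 [ 0.504 -0.189  0.028] [0.125 0.138 0.047]
top call_unit_bar_top 0.84 [412. 182.] 316 [ 0.52  -0.218  0.039] [0.052 0.051 0.02 ]
scene call_unit 0.81 [345. 278.] 1073 [ 0.48  -0.188  0.027] [0.337 0.457 0.309]
scene call_unit 0.31 [283. 288.] 260 [ 0.357 -0.167  0.027] [0.216 0.322 0.286]
scene lamp_remote 0.55 [233. 195.] 730 [0.521 0.327 0.028] [0.122 0.223 0.045]
```

View pics/top0.png

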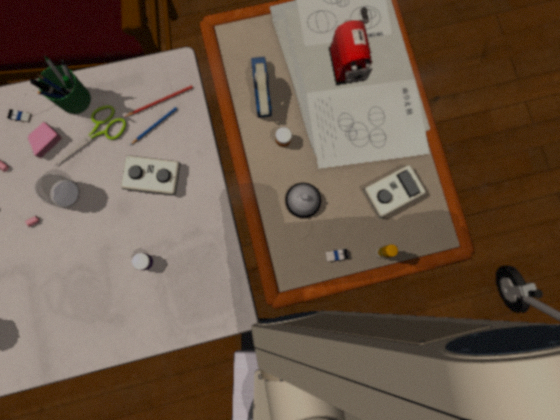

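View pics/scene0.png

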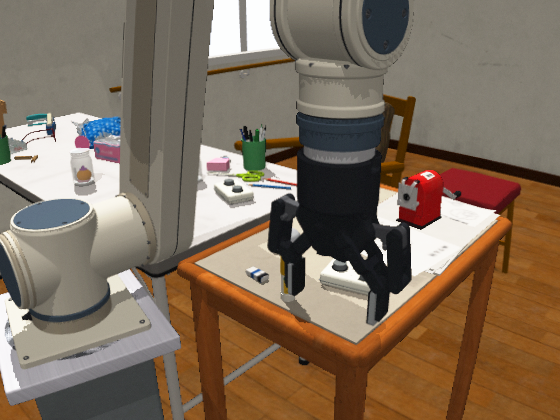

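Run:
```python
from h import *
im,d=camera("top")
b=regions_of("top","call_unit_bar_top")[0];u=regions_of("top","call_unit")[0]
P=pts("top",d,b["pixels"]);P=P[(P[:,2]>.034)&(P[:,2]<.046)]
print("bar",P.mean(0),cv2.minAreaRect((P[:,:2]*1000).astype(np.float32)))
m=cv2.dilate(u["pixels"].astype(np.uint8),np.ones((5,5)))>0
Q=pts("top",d,m); B=Q[(Q[:,2]>.02)&(Q[:,2]<.05)]
r=cv2.minAreaRect((B[:,:2]*1000).astype(np.float32));print("box",r)
T=Q[Q[:,2]>.0345];far=T[np.linalg.norm(T[:,:2]-P[:,:2].mean(0),axis=1)>.042]
print("round",far.mean(0),cv2.minEnclosingCircle((far[:,:2]*1000).astype(np.float32)),len(far))
```

```text
bar [ 0.5206607  -0.21804932  0.03919232] ((522.1034545898438, -219.04701232910156), (56.42107009887695, 26.986513137817383), 30.42022705078125)
box ((506.7992248535156, -192.08688354492188), (76.56278991699219, 122.09129333496094), 29.00909423828125)
round [ 0.49115782 -0.1634569   0.03922094] ((491.45831298828125, -163.92601013183594), 13.713379859924316) 122
```

The call unit is at about (394,190) in the top view on the brown side table, with the round key at (384,197) and the bar at (408,182). The remote on the white table at (151,177) has two round keys. The key spacing (62 mm), heights (39 mm) and box size all match the spec. Next I move over the round key with the fingers shut.

```bash
python3 -m jog '[[[0.067,-0.0375,0,0,0,0],[0.067,-0.0375,0,0,0,0],[0.067,-0.0375,0,0,0,0],[0.067,-0.0375,0,0,0,0],[0.067,-0.0375,0,0,0,0]]]' 0 20
python3 -m jog '[[[0.067,-0.0375,0,0,0,0],[0.067,-0.0375,0,0,0,0],[0.067,-0.0375,0,0,0,0],[0.067,-0.0375,0,0,0,0],[0.067,-0.0375,0,0,0,0]]]'
python3 -m jog '[[[0,0,0.04,0,0,0],[0,0,0.04,0,0,0],[0,0,0.04,0,0,0],[0,0,0.04,0,0,0],[0,0,0,0,0,0]]]'
cat > m.py <<'E'
from h import *
s=observe();T=wristT(s);im,d=camera("wrist");cv2.imwrite("pics/w%.1f.png"%s["t"],im[:,:,::-1])
print(s["t"],s["eef_pos"],s["wrist_force"],s["gripper_width"])
for l in("call_unit","call_unit_round_top","call_unit_bar_top"):
    for r in regions_of("wrist",l)[:2]:
        P=pts("wrist",d,r["pixels"],T);P=P[(P[:,2]>.02)&(P[:,2]<.05)]
        if len(P):print(l,round(r["p"],2),r["position"],np.median(P,0).round(4),cv2.minAreaRect((P[:,:2]*1000).astype(np.float32)))
Rt=R.from_quat(s["orientation"]).as_matrix()
for n,k in(("round",[.491,-.164,.039]),("bar",[.521,-.218,.039])):print(n,"tool shares",(Rt.T@(np.array(k)-s["eef_pos"])/.6).round(4))
E
python3 m.py
```

```text
t: 1.25
eef_pos: [0.3413, -0.339, 0.2315]
orientation: [0.984, 0.176, 0.0, 0.0]
wrist_force: [0.3, -0.3, 1.0]
gripper_width: 0.0122
gripper_force: 0.0
t: 1.75
eef_pos: [0.4909, -0.1634, 0.2315]
orientation: [0.984, 0.176, 0.0, 0.0]
wrist_force: [0.0, -1.5, -0.2]
gripper_width: 0.0002
gripper_force: 0.0
t: 2.25
eef_pos: [0.4884, -0.1643, 0.1327]
orientation: [0.984, 0.177, -0.002, -0.002]
wrist_force: [-0.6, 0.1, -0.8]
gripper_width: 0.0002
gripper_force: 0.0
2.25 [ 0.48841882 -0.16425697  0.13274094] [-0.60884157  0.05493236 -0.75016276] 0.00016210840466440325
call_unit 0.81 [317.8, 199.3] [ 0.5098 -0.1885  0.0285] ((506.78082275390625, -189.80545043945312), (76.53954315185547, 120.09274291992188), 29.41190528869629)
call_unit_round_top 0.9 [284.2, 207.0] [ 0.4931 -0.1624  0.0401] ((492.4407043457031, -162.8595428466797), (26.728073120117188, 26.3834171295166), 64.42693328857422)
call_unit_round_top 0.74 [357.9, 200.7] [ 0.5235 -0.2149  0.0399] ((520.97705078125, -218.36178588867188), (60.537540435791016, 27.37583351135254), 30.736614227294922)
call_unit_bar_top 0.61 [358.1, 199.8] [ 0.5239 -0.2151  0.0399] ((520.984619140625, -218.94309997558594), (59.420589447021484, 27.6251163482666), 28.920955657958984)
round tool shares [0.0047 0.0017 0.1562]
bar tool shares [0.0203 0.1034 0.1558]
```

```bash
python3 -m jog '[[[0.006,0.001,0.036,0,0,0],[0,0,0.036,0,0,0],[0,0,0.036,0,0,0],[0,0,0.034,0,0,0],[0,0,0,0,0,0]]]'
python3 -m jog '[[[0,0,0.002,0,0,0],[0,0,0.002,0,0,0],[0,0,0.002,0,0,0],[0,0,0.002,0,0,0],[0,0,0,0,0,0]]]'
```

```text
t: 2.95
eef_pos: [0.4928, -0.1642, 0.0491]
orientation: [0.984, 0.176, -0.001, -0.001]
wrist_force: [0.0, -0.1, -0.7]
gripper_width: 0.0002
gripper_force: 0.0
t: 3.45
eef_pos: [0.4935, -0.1644, 0.0455]
orientation: [0.984, 0.176, 0.0, 0.0]
wrist_force: [0.2, 0.3, 0.3]
gripper_width: -0.0001
gripper_force: 0.0
```

```bash
python3 -m jog '[[[0,0,0.004,0,0,0],[0,0,0.004,0,0,0],[0,0,0.004,0,0,0],[0,0,0.003,0,0,0],[0,0,0,0,0,0]]]'
```

```text
t: 3.95
eef_pos: [0.4935, -0.1644, 0.0361]
orientation: [0.984, 0.176, 0.0, -0.0]
wrist_force: [0.5, -0.6, 3.5]
gripper_width: 0.0001
gripper_force: 1.4
```

```bash
python3 -m jog '[[[0,0,0.002,0,0,0],[0,0,0.002,0,0,0],[0,0,0.002,0,0,0],[0,0,0,0,0,0],[0,0,0,0,0,0]]]'
```

```text
t: 4.45
eef_pos: [0.4935, -0.1644, 0.0327]
orientation: [0.984, 0.176, 0.0, 0.0]
wrist_force: [-0.6, -0.1, 4.3]
gripper_width: 0.0001
gripper_force: 2.2
```

```bash
python3 -m jog '[[[0,0,0.002,0,0,0],[0,0,0.001,0,0,0],[0,0,0,0,0,0],[0,0,0,0,0,0],[0,0,0,0,0,0]]]'
```

```text
t: 4.95
eef_pos: [0.4935, -0.1644, 0.0318]
orientation: [0.984, 0.176, 0.0, 0.0]
wrist_force: [-3.2, 1.5, 16.8]
gripper_width: -0.0001
gripper_force: 7.9
```

Bottomed out: the force stepped up at z = 0.032. I'll hold a little longer, then release.

```bash
python3 -m jog '[[[0,0,0,0,0,0],[0,0,-0.01,0,0,0],[0,0,-0.02,0,0,0],[0,0,-0.03,0,0,0],[0,0,-0.03,0,0,0]]]'
python3 -m jog '[[[0,0,-0.03,0,0,0],[0,0,0,0,0,0],[0,0,0,0,0,0],[0,0,0,0,0,0],[0,0,0,0,0,0]]]'
sed -i 's/\.491,-\.164/.4925,-.163/;s/\.521,-\.218/.522,-.217/' m.py; python3 m.py
```

```text
t: 5.45
eef_pos: [0.4931, -0.1643, 0.0855]
orientation: [0.984, 0.176, -0.0, -0.0]
wrist_force: [-0.1, 0.6, 0.4]
gripper_width: 0.0
gripper_force: 0.0
t: 5.95
eef_pos: [0.493, -0.1642, 0.102]
orientation: [0.984, 0.176, -0.001, -0.0]
wrist_force: [-0.6, 0.2, 1.2]
gripper_width: 0.0001
gripper_force: 0.0
5.95 [ 0.49295161 -0.16420594  0.10202512] [-0.64489096  0.23052543  1.22142615] 0.00010671896896165476
call_unit 0.91 [326.4, 211.8] [ 0.512  -0.1909  0.0284] ((507.4824523925781, -189.6016387939453), (74.96163177490234, 120.39180755615234), 29.33420753479004)
call_unit_round_top 0.93 [282.1, 227.0] [ 0.4931 -0.1624  0.0401] ((491.6431884765625, -163.1146240234375), (27.21371841430664, 26.24678611755371), 19.305675506591797)
call_unit_bar_top 0.83 [364.7, 212.7] [ 0.5241 -0.2151  0.0398] ((521.2279663085938, -219.7725372314453), (60.01286697387695, 28.179250717163086), 29.411884307861328)
round tool shares [ 1.00e-04 -2.00e-03  1.05e-01]
bar tool shares [0.015  0.0995 0.1049]
```

```bash
python3 -m jog '[[[0.008,0.05,0,0,0,0],[0.008,0.049,0,0,0,0],[0,0,0,0,0,0],[0,0,0.03,0,0,0],[0,0,0.03,0,0,0]]]'
python3 -m jog '[[[0,0,0.015,0,0,0],[0,0,0.01,0,0,0],[0,0,0.007,0,0,0],[0,0,0,0,0,0],[0,0,0,0,0,0]]]'
```

```text
t: 6.65
eef_pos: [0.523, -0.2167, 0.0665]
orientation: [0.984, 0.176, 0.0, 0.0]
wrist_force: [0.7, 0.2, 0.5]
gripper_width: 0.0003
gripper_force: 0.0
t: 7.15
eef_pos: [0.5233, -0.2169, 0.0482]
orientation: [0.984, 0.177, 0.0, 0.0]
wrist_force: [-0.2, -0.1, 0.6]
gripper_width: 0.0003
gripper_force: 0.0
```

```bash
python3 -m jog '[[[0,0,0.007,0,0,0],[0,0,0.006,0,0,0],[0,0,0.005,0,0,0],[0,0,0.004,0,0,0],[0,0,0.002,0,0,0]]]'
```

```text
t: 7.65
eef_pos: [0.5233, -0.2169, 0.0333]
orientation: [0.984, 0.176, 0.0, 0.0]
wrist_force: [0.5, 0.9, 3.9]
gripper_width: 0.0001
gripper_force: 2.2
```

```bash
python3 -m jog '[[[0,0,0.0025,0,0,0],[0,0,0.001,0,0,0],[0,0,0,0,0,0],[0,0,0,0,0,0],[0,0,0,0,0,0]]]'
```

```text
t: 8.15
eef_pos: [0.5233, -0.2169, 0.032]
orientation: [0.984, 0.176, 0.0, 0.0]
wrist_force: [-1.2, 0.9, 10.4]
gripper_width: 0.0001
gripper_force: 5.2
```

```bash
python3 -m jog '[[[0,0,0,0,0,0],[0,0,-0.01,0,0,0],[0,0,-0.02,0,0,0],[0,0,-0.03,0,0,0],[0,0,-0.05,0,0,0]]]'
python3 -m jog '[[[0,0,-0.06,0,0,0],[0,0,-0.06,0,0,0],[0,0,-0.05,0,0,0],[0,0,0,0,0,0],[0,0,0,0,0,0]]]'
python3 m.py
```

```text
t: 8.65
eef_pos: [0.5219, -0.2161, 0.0968]
orientation: [0.984, 0.176, -0.001, -0.001]
wrist_force: [-0.6, 0.0, 0.2]
gripper_width: -0.0004
gripper_force: 0.0
t: 9.15
eef_pos: [0.523, -0.2167, 0.1998]
orientation: [0.984, 0.176, 0.0, 0.0]
wrist_force: [0.0, 0.2, -1.2]
gripper_width: -0.0001
gripper_force: 0.0
9.15 [ 0.52302042 -0.21673527  0.19981489] [ 0.0385817   0.20982447 -1.20685648] -0.00010756866487428848
call_unit 0.65 [255.4, 199.0] [ 0.5102 -0.1905  0.0285] ((506.9057922363281, -190.12380981445312), (76.49698638916016, 119.38611602783203), 29.21820640563965)
call_unit_round_top 0.93 [225.6, 205.3] [ 0.4937 -0.1636  0.0402] ((492.2674560546875, -163.76629638671875), (26.914966583251953, 25.195283889770508), 24.895883560180664)
call_unit_bar_top 0.68 [282.5, 198.0] [ 0.5234 -0.2164  0.0401] ((520.15869140625, -217.41090393066406), (59.15851593017578, 24.86638641357422), 28.945810317993164)
round tool shares [-0.0167 -0.1018  0.2679]
bar tool shares [-0.0019 -0.0004  0.268 ]
```

Both keys are back up at 40 mm, the unit hasn't moved, and the hand is clear.

```bash
python3 -c "from bench import *; print(job_done())"
```

```text
the job is handed in; nothing more can be done
None
```

I pressed the round key and then the bar key, each fully down for about half a second; afterwards both keys were up, the unit had not moved and the hand was withdrawn, and I handed the job in at about 9 s.

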